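# Level the head fixture and snap the protector cap onto the stud

## Task

The cylinder head's tilting fixture has been left with its near edge propped up: first push it down flat onto its stop. Then take the brimmed black snap cap from the bench, push it open end down over the stud on top of the head until it clicks and sits fully home on its round seat. Finish while still pressing the cap down firmly with the fingers (do not let go), and leave the other things on the bench where they are.

Things in the scene. Friction and masses are not known exactly. Their poses are not given: they have to be found in the camera images.
- tilt (a joint): tilt of the fixture's hinged steel plate (200 x 150 mm), which carries the head: 0 is level, where it lands on its rubber stop; positive (starts at 0.25 to 0.55 rad) means the edge nearer the robot is raised. Hinge level, along cradle's y, at the plate's far edge. Stiff: stays where it is left; about 5 to 10 N straight down on the press pad moves it
- press_pad (a point): centre of the top of the flat black rubber pad (34 x 110 mm, long side along the hinge) on the plate's free edge, the place to push down; 176 mm out from the hinge line, its top 8 mm above that line; 45 mm above the bench when level. The head's near face stands 24 mm from this point. Axes as cradle
- cradle: finned cast-aluminium cylinder head, 94 x 100 x 45 mm, and the tilting plate under it, one body; origin at the middle of the hinge line (37 mm above the bench; stud axis 105 mm to -x), z along the stud, x from pad to hinge (within 0.3 rad of the robot's x), y along the hinge. A hold-down plate and cam lever (up to 22 mm above the head's top, over 40 mm from the stud axis) pin its far edge; they stay locked
- stud_seat (a point): centre of the 28 mm round seat at the stud's foot, on the stud's axis, 99 mm above the bench when level; z along the stud. The steel stud, 14 mm in diameter, rises 28 mm above the seat, its last 7 mm tapering to 8 mm; four sprung steel balls stand out of it 11 mm above the seat
- stud_tip (a point): centre of the stud's top end, 28 mm above the seat. Pressing the cap on, its lip meets the balls with the cap's underside about 15 mm above the seat; resistance climbs to about 8 to 15 N, drops at the click (the balls then draw the cap down), and rises again when the underside lands on the seat
- cap: the snap cap: black plastic, 38 mm tall, round barrel 34 mm in diameter on a brim 46 mm wide and 6 mm thick at its lower end; open below (hole 17 mm, lip 5 mm deep, 24 mm wide behind it), flat closed top; stands on the bench brim down. Origin at the centre of its underside, z up; 20 to 45 g. Grip the barrel; brim or top can also be pushed
- plug: bystander, not the snap cap: a solid, brimless black plastic plug, 28 wide and 52 tall with a tapered top, standing upright; origin at the centre of its underside (sizes in mm)
- valve_cover: bystander: grey painted steel valve cover, 120 x 100 x 38, lying flat; origin at the centre of its underside (sizes in mm)
- governor_arm: bystander: flat zinc-plated bell-crank arm, 120 x 55, 4 thick with a 12 high boss; origin at its underside (sizes in mm)
- t_handle: bystander: black plastic starter T-handle, cross bar 105 long, 22 high, lying flat; origin under the cross bar (sizes in mm)
- driver: bystander: screwdriver lying flat, origin at its underside (sizes in mm)
- bolt_tray: bystander: open steel tray of bolts, 120 x 90 x 35; origin at the centre of its underside (sizes in mm)
- oil: bystander: grey plastic bottle, 68 wide and 170 tall, standing; origin at the centre of its underside (sizes in mm)
Mind the look-alikes: they are no part of the job. Leave any white or yellow look-alike of the cap alone.

How it is judged:
By the outcome, as a careful person would: the job done as asked, in the order asked, and still so for the second after the job is handed in, while the arm keeps its last pose, push and grip.
It also fails if it takes over 61 s, if anything falls off the work surface, if the arm or the gripper's body presses on something with over 40 N, if the wrist force passes 120 N, or if a joint passes its speed limit or range.

## Robot

A 6-joint arm with a two-finger parallel gripper is mounted at the origin on the work surface. World frame = base frame: x ahead of the robot, y to its left, z up, the work surface at z = 0. Lengths are in mm, angles in degrees, forces in N, time in s.
With the tool pointing down it reaches from about 350 to 850 mm from the base axis. Payload 8.1 kg.
Tool frame: the origin (TCP) lies between the finger pads; the fingertips stand 22 mm ahead of it and the grasp point (between the pads) lies 3 mm ahead of it; z points along the fingers, y is the line along which they close (so a half turn about z gives the same grasp; the last joint's range is limited). The gripper opens to 85 mm and grips with 20 to 120 N. Pads are 22 mm wide; open, the fingers measure 114 mm over their backs; the gripper's body (76 mm by 85 mm) begins 54 mm behind the grasp point. The pads swing forward as they close: fully open they stand 13 mm farther back than shut.
Start: joints at [-73.19, 7.471, 85.268, -0, 87.261, -4.893], TCP at [221.904, -557.462, 253.292] pointing down, gripper open.
Joint ranges: [-169.43, 169.43], [-51.17, 129.36], [1.28, 143.12], [-76.62, 256.62], [0, 156.53], [-152.29, 152.29]. Speed limits (degrees/s): [136.94, 136.94, 159.86, 180, 180, 180].

## Interface

Orientations are given as [roll, pitch, yaw] about the fixed x, y, z axes, in that order (R = Rz(yaw) Ry(pitch) Rx(roll)).
In Python, from bench import sense, snapshot, calibration, hand_in gives the robot as it stands.
- The arm moves only by the shell command python3 -m crank 'ROWS' [FORCE]. ROWS is JSON, a list of rows, each a list of 5 numbers: the shift along the tool's x, y, z in cm, then the turn about the tool's z in rad, then the finger opening in cm, from 0 to 8.54. A call has 1 to 20 rows; each row is the pose to reach, as a shift and turn from the pose commanded when the call began, along the tool's axes at that moment; what a row does not reach only later rows make up. A row lasts 1/10 s, in which the tool goes at most 50 mm and 8.59 degrees, less where a joint would pass 70% of its speed; a pose out of reach is approached as far as the arm can. A call with a gripper value outside its range is refused whole. The fingers move at their own pace and stop on an object; FORCE is the grip in N (left out, the last holds). Time passes only in rows, so rows that repeat a pose let the fingers close. It gives the time, the measured TCP pose, the force, the opening and the grip force at its end, in the units of the state.
- sense(): the state, without advancing time (a new reading comes with each control period).
- snapshot(name): name is "scene" or "side" or "wrist"; returns (picture, depth): 384x512x3 uint8, red, green, blue; 384x512 float32, mm along the optical axis (not along the pixel's ray), 0 where there is no reading.
- calibration(name): a dict with "fovy" (degrees; the focal length in pixels is half the picture's height over the tangent of half this angle, whatever the lens; pixels are square), "cx", "cy" (the principal point, pixels), "rvec" (rotation vector, rad) and "tvec" (3), from world to camera coordinates, as OpenCV has them; the wrist camera has in their place "tool_from_camera" (4x4, takes a point from camera to tool coordinates, whose origin is the TCP and whose axes are the flange's). Camera axes: x right, y down, z forward; pixel columns grow to the right and rows downward; lengths in mm; the calibration is good to about 2 mm. A picture is of the moment at which its call begins: read the wrist's pose just before it. calibration takes no time and is no camera call.
- hand_in(): hands the job in; it is judged then, once.
The state is a dict: "time": time; "joint_pos": joint angles; "qd": joint speeds; "joint_efforts": joint torques, N m; "tool_pos": TCP position; "tcp_rot": TCP orientation; "ft_force": force on the tool from outside, world axes, zero at the start; "wrist_torque": the same for the moment, N m; "finger_gap": finger opening in mm; "grip_force": force on a finger pad.
Only numpy, scipy, OpenCV 4.12 (cv2) and the standard library are available. Lean on these libraries where they do the work, as an engineer would, in place of code of your own. Each camera call takes 0.05 s, during which the arm holds its last target. There are 200 camera calls.

## Working session

There is one attempt and no reset: what is moved stays moved. The work goes in short steps, Python scripts to look and compute and a shell command to move; the robot and the scene stay as the last step left them, time stands still between calls to the robot, and variables do not carry over. Pictures are saved under pics/ and viewed, at most 10 in all, crops included, and the job is handed in when it is done.

```bash
mkdir -p pics
cat > h.py <<'E'
import numpy as np,cv2
from bench import sense,snapshot,calibration
from scipy.spatial.transform import Rotation as R
def tool():
    s=sense();T=np.eye(4);T[:3,:3]=R.from_euler('xyz',s['tcp_rot'],degrees=True).as_matrix();T[:3,3]=s['tool_pos'];return T
def cam(n):
    c=calibration(n);f=192/np.tan(np.radians(c['fovy'])/2)
    if n=='wrist': W=tool()@np.array(c['tool_from_camera'])
    else:
        M=np.eye(4);M[:3,:3]=cv2.Rodrigues(np.array(c['rvec'],float))[0];M[:3,3]=np.ravel(c['tvec']);W=np.linalg.inv(M)
    return f,c['cx'],c['cy'],W
def shot(n,name):
    C=cam(n);im,d=snapshot(n);cv2.imwrite(f'pics/{name}.png',im[:,:,::-1]);np.savez(f'pics/{name}.npz',d=d,C=np.array([*C[:3]]),W=C[3],im=im);return im,d,C
def cloud(name):
    z=np.load(f'pics/{name}.npz');d=z['d'];f,cx,cy=z['C'];v,u=np.mgrid[:384,:512]
    P=np.stack([(u-cx)/f*d,(v-cy)/f*d,d],-1)@z['W'][:3,:3].T+z['W'][:3,3];P[d==0]=np.nan;return P,z['im']
def totool(p):
    T=tool();return T[:3,:3].T@(np.array(p)-T[:3,3])
E
python3 - <<'E'
from h import *
print(sense()); 
a=shot('scene','s1')[0];b=shot('side','d1')[0]
cv2.imwrite('pics/s1b.png',cv2.resize(a[:,:,::-1],(800,600),interpolation=3))
cv2.imwrite('pics/d1b.png',cv2.resize(b[:,:,::-1],(800,600),interpolation=3))
E
```

```text
{'time': 0.0, 'joint_pos': array([-7.31907250e+01,  7.51569111e+00,  8.53304241e+01,  3.15475252e-04,
        8.72607164e+01, -4.89369008e+00]), 'qd': array([ 0.01796111, -0.01000122, -0.08213604,  0.01330525,  0.05261182,
        0.01616232]), 'joint_efforts': array([ 5.98380357e-04, -5.69389808e+01, -5.00555634e+01, -2.62150215e-04,
        1.48413889e-02, -1.44993624e-05]), 'tool_pos': array([ 221.74454568, -556.96917878,  252.22733783]), 'tcp_rot': array([-1.79893585e+02, -9.42743931e-03,  2.17029409e+01]), 'ft_force': array([-0.17866438,  0.20935113,  0.08089218]), 'wrist_torque': array([-0.00124779, -0.00945032, -0.04317023]), 'grip_force': 0.0, 'finger_gap': 85.36255020439869}
```

View pics/s1b.png

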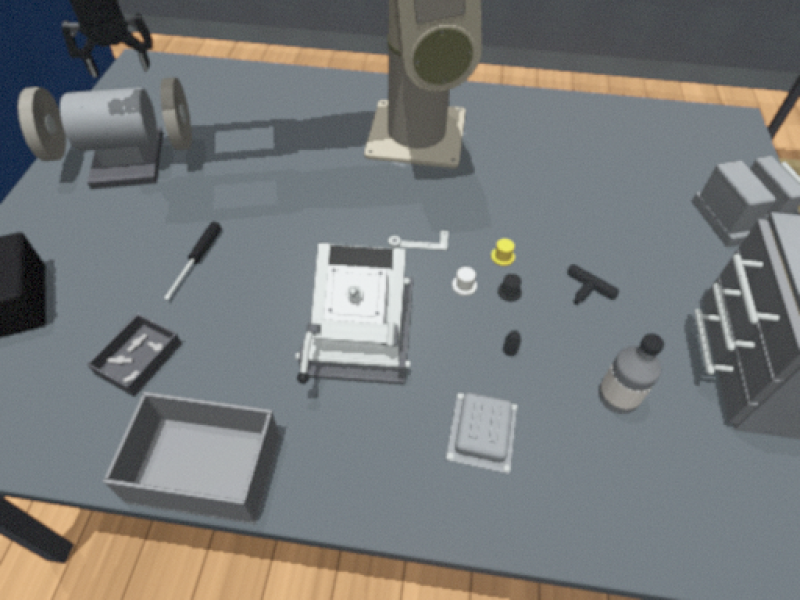

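View pics/d1b.png

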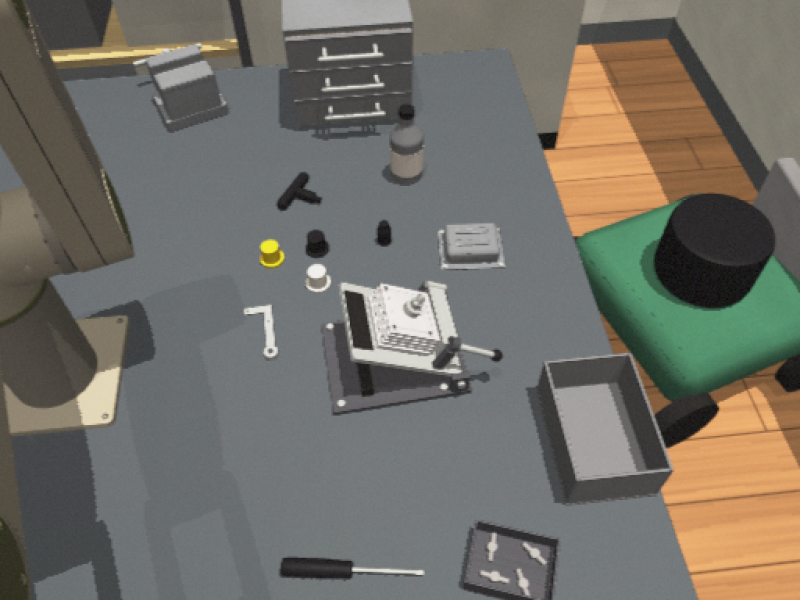

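The scene picture shows the pad at about (362,256), the stud at (354,291), the black cap at (511,287) and the plug at (512,343). The side picture shows the pad at (356,320), the stud at (417,300) and the cap at (317,242), all in 800x600 pixels.

Run:
```python
from h import *
np.set_printoptions(precision=1,suppress=True)
for n,pts in (('s1',dict(padL=(336,257),padC=(362,257),padR=(388,258),stud=(354,289),cap=(512,280),white=(465,274),yellow=(505,245),plug=(513,336))),('d1',dict(padA=(349,296),pad=(356,320),padB=(363,343),stud=(419,297),cap=(317,237),white=(317,271),plug=(384,226)))):
    P,im=cloud(n)
    for k,(u,v) in pts.items():
        u,v=int(u*.64),int(v*.64); print(n,k,np.nanmedian(P[v-1:v+2,u-1:u+2].reshape(-1,3),0),im[v,u])
    # cap top cluster
    for c in ('cap','plug'):
        u,v=[int(q*.64) for q in pts[c]]; Q=P[v-22:v+22,u-22:u+22]; I=im[v-22:v+22,u-22:u+22].max(-1)
        m=(Q[...,2]>32)&(I<60); q=Q[m]; print(c,len(q),np.nanmin(q,0),np.nanmax(q,0),np.nanmedian(q,0))
```

```text
s1 padL [525.1 -76.7 129.4] [75 76 74]
s1 padC [519.9 -33.8 130. ] [80 81 80]
s1 padR [516.   11.6 130.1] [78 80 81]
s1 stud [617.7 -29.2 166.6] [199 205 203]
s1 cap [453.1 234.6  36.8] [63 66 66]
s1 white [453.  146.9  37.2] [236 238 238]
s1 yellow [366.2 219.9  37.4] [234 234 102]
s1 plug [589.5 238.2  50. ] [61 63 66]
cap 9 [446.5 223.9  32. ] [469.9 246.8  38.7] [465.8 232.   33.6]
plug 40 [584.  230.   32.5] [599.1 248.8  50.5] [592.  238.1  40. ]
d1 padA [504.4   8.  136. ] [48 43 44]
d1 pad [511.1 -38.  135.9] [49 43 38]
d1 padB [519.8 -81.1 131.4] [53 49 48]
d1 stud [612.4 -31.3 167.1] [182 180 174]
d1 cap [450.6 233.   39.6] [41 40 40]
d1 white [447.1 148.1  39.5] [241 239 237]
d1 plug [578.5 232.4  53.1] [44 43 43]
cap 78 [434.9 215.9  32.9] [462.4 250.7  44.3] [447.8 231.5  38.7]
plug 59 [568.8 224.   33. ] [590.9 248.2  56.1] [579.4 232.9  44.5]
```

```bash
python3 -m crank '[[46.2,-37.7,0,0.24,0],[46.2,-37.7,0,0.24,0],[46.2,-37.7,0,0.24,0],[46.2,-37.7,0,0.24,0],[46.2,-37.7,0,0.24,0],[46.2,-37.7,0,0.24,0],[46.2,-37.7,0,0.24,0],[46.2,-37.7,0,0.24,0],[46.2,-37.7,0,0.24,0],[46.2,-37.7,0,0.24,0],[46.2,-37.7,0,0.24,0],[46.2,-37.7,0,0.24,0],[46.2,-37.7,0,0.24,0],[46.2,-37.7,0,0.24,0],[46.2,-37.7,0,0.24,0],[46.2,-37.7,0,0.24,0]]'
python3 - <<'E'
from h import *
print(sense()['ft_force'])
a=shot('wrist','w1')[0]
cv2.imwrite('pics/w1b.png',cv2.resize(a[:,:,::-1],(800,600),interpolation=3))
E
```

```text
time: 1.7
tool_pos: [511.3, -37.6, 253.2]
tcp_rot: [180.0, 0.0, 7.8]
ft_force: [0.9, -1.2, 0.3]
finger_gap: 0.1
grip_force: 0.0
[ 0.89857714 -1.22216958  0.28770257]
```

View pics/w1b.png

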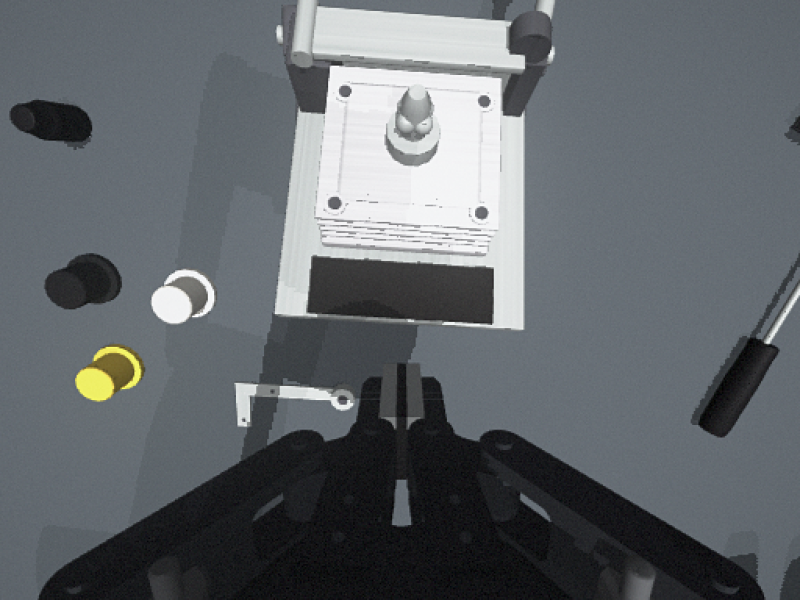

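The wrist picture shows the pad with corners (312,257), (494,267), (493,324) and (308,311), the stud top at (417,92) and the black cap's top face at (66,289).

Run:
```python
from h import *
np.set_printoptions(precision=1,suppress=True)
P,im=cloud('w1')
g=lambda u,v:np.nanmedian(P[int(v*.64)-1:int(v*.64)+2,int(u*.64)-1:int(u*.64)+2].reshape(-1,3),0)
for k in [(316,262),(490,271),(489,318),(313,306)]: print(g(*k))
c=g(402,290);print('padC',c,'stud',g(417,92),'cap',g(66,289),'white',g(172,305),'yel',g(96,384))
Q=P[170:206,205:310].reshape(-1,3);m=np.abs(Q[:,2]-c[2])<25
A=np.c_[Q[m][:,:2],np.ones(m.sum())];s=np.linalg.lstsq(A,Q[m][:,2],rcond=None)[0];print('slope',s,'tilt',np.arctan(np.hypot(*s[:2])),'yaw',np.degrees(np.arctan2(-s[1],-s[0])))
for (u,v) in ((42,184),(110,195)):
    pass
Q=P[160:205,20:85];m=(Q[...,2]>30)&(Q[...,2]<50)&(im[160:205,20:85].max(-1)<110);q=Q[m];t=q[q[:,2]>np.nanmedian(q[:,2])-3]
print(len(t),np.nanmin(t,0),np.nanmax(t,0),np.nanmean(t,0))
```

```text
[527.2  16.2 124.4]
[535.6 -88.3 124.4]
[510.2 -89.8 138.5]
[504.3  13.7 138.2]
padC [518.8 -37.  131.6] stud [621.1 -29.1 167.4] cap [453.8 233.6  37.8] white [450.7 147.   38.1] yel [366.6 217.1  38.1]
slope [ -0.5  -0.  398.1] tilt 0.4784152096334256 yaw 4.659536068873908
536 [435.4 217.5  35. ] [468.6 252.4  40.1] [452.5 233.6  37.9]
```

```bash
python3 -c "
from bench import *;print(calibration('wrist')['tool_from_camera'])"
python3 -m crank '[[0.3,0,5,0,0],[0.3,0,8.8,0,0],[0.3,0,9.4,0,0],[0,0,10.4,0,0],[-0.4,0,11.1,0,0],[-0.7,0,11.7,0,0],[-0.7,0,11.7,0,0]]'
```

```text
[[-3.70832919e-04 -9.48201503e-01 -3.17669280e-01  8.22929761e+01]
 [ 9.99999416e-01 -6.74021489e-04  8.44511899e-04 -1.35759447e-01]
 [-1.01488337e-03 -3.17668781e-01  9.48201200e-01 -1.20891102e+02]
 [ 0.00000000e+00  0.00000000e+00  0.00000000e+00  1.00000000e+00]]
time: 2.45
tool_pos: [506.0, -37.8, 138.6]
tcp_rot: [180.0, -0.2, 7.9]
ft_force: [0.5, 0.2, 1.0]
finger_gap: 0.5
grip_force: 0.5
```

```bash
python3 -m crank '[[-0.2,0,0.5,0,0],[-0.4,0,1,0,0],[-0.6,0,1.6,0,0],[-0.8,0,2.2,0,0],[-1,0,2.8,0,0],[-1.1,0,3.4,0,0],[-1.3,0,4,0,0],[-1.4,0,4.5,0,0],[-1.5,0,5.1,0,0],[-1.6,0,5.7,0,0],[-1.6,0,6.2,0,0],[-1.6,0,6.5,0,0]]'
```

```text
time: 3.65
tool_pos: [489.6, -39.6, 72.4]
tcp_rot: [-180.0, -0.1, 7.9]
ft_force: [-1.4, 2.3, 5.3]
finger_gap: 0.2
grip_force: 2.4
```

```bash
python3 -m crank '[[-0.1,0,0.3,0,0],[-0.1,0,0.5,0,0],[-0.1,0,0.5,0,0]]'; python3 -m crank '[[0,0,0.2,0,0],[0,0,0.3,0,0],[0,0,0.3,0,0]]'
```

```text
time: 3.95
tool_pos: [488.9, -39.9, 67.0]
tcp_rot: [180.0, -0.1, 8.0]
ft_force: [2.2, 1.9, 5.2]
finger_gap: 0.0
grip_force: 2.4
time: 4.25
tool_pos: [489.0, -40.0, 66.8]
tcp_rot: [180.0, -0.1, 8.0]
ft_force: [-15.2, 4.2, 35.7]
finger_gap: -0.1
grip_force: 18.1
```

```bash
python3 -m crank '[[0,0,-2,0,0],[0,0,-6,0,0],[0,0,-11,0,0],[1,0,-16,0,0],[2,0,-19,0,0],[2,0,-19,0,0],[2,0,-19,0,0]]'
python3 - <<'E'
from h import *
a=shot('wrist','w2')[0]
cv2.imwrite('pics/w2b.png',cv2.resize(a[:,:,::-1],(800,600),interpolation=3))
E
```

```text
time: 4.95
tool_pos: [507.9, -37.3, 253.4]
tcp_rot: [180.0, -0.0, 7.9]
ft_force: [0.8, -0.3, -1.2]
finger_gap: -0.3
grip_force: 0.0
```

View pics/w2b.png

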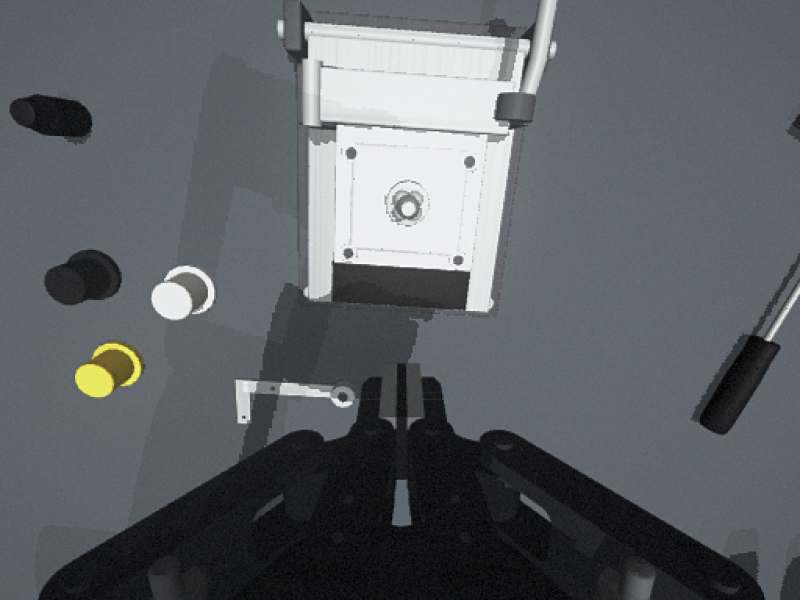

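The plate now lies level. The stud tip is at about (408,208) and the seat ring is centred at about (407,203).

Run:
```python
from h import *
np.set_printoptions(precision=1,suppress=True)
P,im=cloud('w2')
g=lambda u,v:np.nanmedian(P[int(v*.64)-1:int(v*.64)+2,int(u*.64)-1:int(u*.64)+2].reshape(-1,3),0)
print('stud',g(408,208),'padC',g(400,285),'near top',g(360,200))
Q=P[110:155,240:285].reshape(-1,3)
for lo,hi in ((120,135),(95,103)):
    q=Q[(Q[:,2]>lo)&(Q[:,2]<hi)];print(len(q),q.mean(0),q.min(0),q.max(0))
f,cx,cy,W=cam('wrist')
def ray(u,v,z):
    d=W[:3,:3]@[(u*.64-cx)/f,(v*.64-cy)/f,1];o=W[:3,3];return o+d*(z-o[2])/d[2]
print('ray tip',ray(408,208,127),'seat',ray(406,203,99),ray(387,203,99),ray(429,203,99))
print('pad corners',[ray(*k,45) for k in [(334,261),(470,268),(468,310),(333,302)]])
print('cap ray',ray(66,285,38), 'totool cap',totool([453,233.5,60])/10,tool()[:3,3])
```

```text
stud [562.6 -33.8 126.9] padC [492.8 -38.9  45.2] near top [558.9  -2.7  87.4]
173 [562.9 -33.4 124.9] [556.1 -40.3 120. ] [569.  -27.2 128.7]
302 [564.2 -33.1  99.2] [549.1 -47.   95.3] [575.9 -20.  101.9]
ray tip [561.5 -33.6 127. ] seat [561.3 -32.8  99. ] [559.6 -21.   99. ] [563.3 -47.2  99. ]
pad corners [array([503.6,  15.6,  45. ]), array([512.8, -91.7,  45. ]), array([477.7, -96.8,  45. ]), array([469.4,  13.4,  45. ])]
cap ray [451.4 232.5  38. ] totool cap [ -1.6 -27.5  19.2] [507.  -37.1 252. ]
```

```bash
python3 -m crank '[[-1.6,-27.5,0,-0.65,6.5],[-1.6,-27.5,0,-0.65,6.5],[-1.6,-27.5,0,-0.65,6.5],[-1.6,-27.5,0,-0.65,6.5],[-1.6,-27.5,8,-0.65,6.5],[-1.6,-27.5,12,-0.65,6.5],[-1.6,-27.5,12,-0.65,6.5],[-1.6,-27.5,12,-0.65,6.5],[-1.6,-27.5,12,-0.65,6.5],[-1.6,-27.5,12,-0.65,6.5],[-1.6,-27.5,12,-0.65,6.5]]' 100
python3 - <<'E'
from h import *
a=shot('wrist','w3')[0]
cv2.imwrite('pics/w3b.png',cv2.resize(a[:,:,::-1],(800,600),interpolation=3))
E
```

```text
time: 6.1
tool_pos: [455.4, 232.9, 135.3]
tcp_rot: [179.9, -0.2, 45.1]
ft_force: [0.0, -0.8, -0.1]
finger_gap: 64.8
grip_force: 0.0
```

View pics/w3b.png

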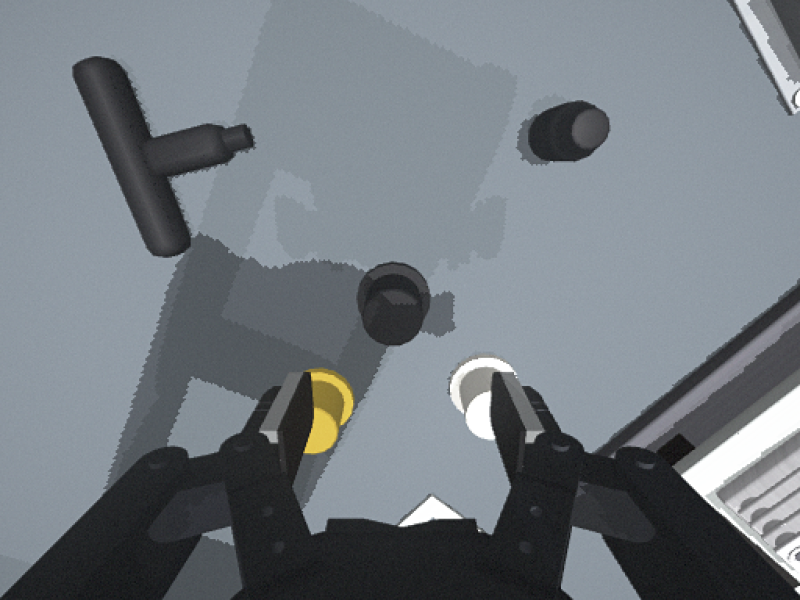

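The cap's top face is centred at about (393,317). The yellow and white caps only appear close to the fingers because of parallax.

Run:
```python
from h import *
np.set_printoptions(precision=1,suppress=True)
P,im=cloud('w3')
Q=P[170:225,225:280].reshape(-1,3);q=Q[(Q[:,2]>36)&(Q[:,2]<42)];print(len(q),q.mean(0),(q.min(0)+q.max(0))/2)
c=(q.mean(0));print('tool cm',totool([c[0],c[1],32])/10)
```

```text
1135 [451.9 235.8  38.2] [451.5 235.3  38.3]
tool cm [-0.1 -0.5 10.3]
```

```bash
python3 -m crank '[[-0.1,-0.5,3,0,6.5],[-0.1,-0.5,7,0,6.5],[-0.1,-0.5,9.5,0,6.5],[-0.1,-0.5,10.2,0,6.5],[-0.1,-0.5,10.2,0,6.5],[-0.1,-0.5,10.2,0,2.5],[-0.1,-0.5,10.2,0,2.5],[-0.1,-0.5,10.2,0,2.5],[-0.1,-0.5,10.2,0,2.5],[-0.1,-0.5,10.2,0,2.5],[-0.1,-0.5,10.2,0,2.5],[-0.1,-0.5,10.2,0,2.5],[-0.1,-0.5,10.2,0,2.5]]' 100
```

```text
time: 7.45
tool_pos: [451.5, 236.8, 33.9]
tcp_rot: [179.9, -0.2, 45.2]
ft_force: [-0.9, -2.1, 7.6]
finger_gap: 31.7
grip_force: 99.5
```

```bash
python3 -m crank '[[0,0,-3,0,2.5],[0,0,-8,0,2.5],[0,0,-13,0.1,2.5],[0,0,-18,0.2,2.5],[0,0,-19,0.35,2.5],[0,0,-19,0.5,2.5],[0,0,-19,0.65,2.5],[0,0,-19,0.7,2.5],[0,0,-19,0.7,2.5],[0,0,-19,0.7,2.5]]'
python3 - <<'E'
from h import *
a=shot('wrist','w4')[0]
cv2.imwrite('pics/w4b.png',cv2.resize(a[190:384,130:386,::-1],(792,600),interpolation=3))
print(totool([562.5,-33.4,220])/10,sense()['tcp_rot'],sense()['ft_force'])
E
```

```text
time: 8.45
tool_pos: [449.9, 236.2, 222.1]
tcp_rot: [-180.0, -0.1, 5.2]
ft_force: [0.2, -0.6, -0.3]
finger_gap: 31.3
grip_force: 99.1
[ 8.78494221 27.86450461  0.19330461] [-1.79984169e+02 -5.50906895e-02  5.19174773e+00] [-0.55434235  0.30629658 -1.14873058]
```

View pics/w4b.png

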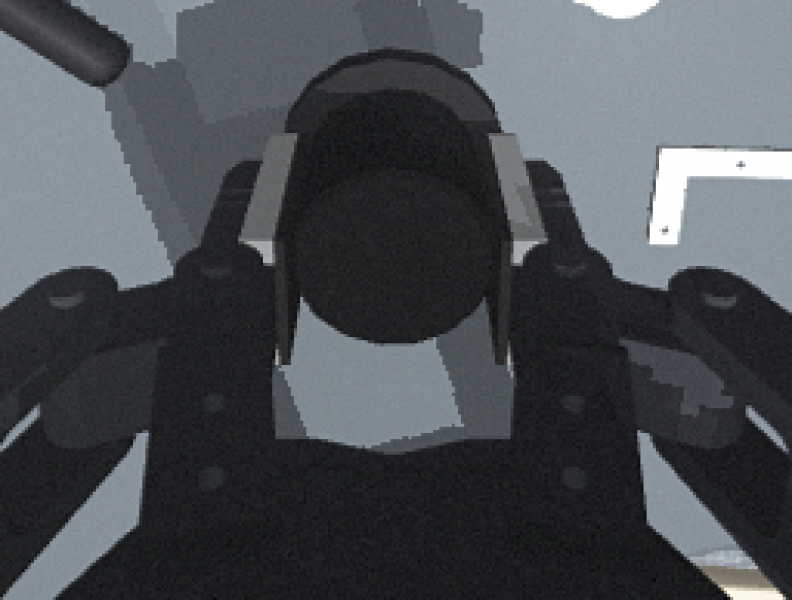

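The cap is held upright between the fingers, with its top face at about (395,258) in the crop.

Run:
```python
from h import *
np.set_printoptions(precision=1,suppress=True)
P,im=cloud('w4');T=tool()
L=(P-T[:3,3])@T[:3,:3]
for r in range(200,304,6): print(r,L[r,257])
q=L[248:296,236:280].reshape(-1,3);m=np.nanmedian(q[:,2]);q=q[(abs(q[:,2]-m)<4)];print(m,q.mean(0),q.min(0),q.max(0))
```

```text
200 [-44.9   0.6 223.1]
206 [21.8  0.2 32.2]
212 [19.2  0.2 28.9]
218 [16.3  0.2 26.7]
224 [15.9  0.1 19.3]
230 [16.1  0.1 11.4]
236 [16.8  0.1  3.3]
242 [15.7  0.1 -0.9]
248 [14.6  0.1 -4.9]
254 [11.   0.1 -4.5]
260 [ 7.8  0.1 -4.7]
266 [ 4.2  0.1 -4.4]
272 [ 0.8  0.1 -4.5]
278 [-2.6  0.1 -4.8]
284 [-6.5  0.1 -4.4]
290 [-10.9   0.1  -3.5]
296 [-13.6   0.1  -4.7]
302 [-211.3    0.7  221.7]
-4.480378878580133 [ 0.9  0.3 -4.5] [-14.2 -10.8  -6.3] [14.9 11.5 -0.8]
```

```bash
python3 -m crank '[[8.8,27.9,0,0,2.5],[8.8,27.9,0,0,2.5],[8.8,27.9,0,0,2.5],[8.8,27.9,0,0,2.5],[8.8,27.9,0,0,2.5],[8.8,27.9,0,0,2.5],[8.8,27.9,0,0,2.5],[8.8,27.9,3,0,2.5],[8.8,27.9,4.8,0,2.5],[8.8,27.9,4.8,0,2.5],[8.8,27.9,4.8,0,2.5],[8.8,27.9,4.8,0,2.5]]'
python3 - <<'E'
from h import *
for i in range(4): s=sense();print(s['tool_pos'],s['ft_force']);
print(totool([562.5,-33.4,132.5]))
a=shot('side','d5')[0];shot('scene','s5')
b=cv2.imread('pics/s5.png')
cv2.imwrite('pics/d5b.png',np.hstack([cv2.resize(a[120:270,200:350,::-1],(400,400),interpolation=3),cv2.resize(b[110:260,150:300],(400,400),interpolation=3)]))
E
```

```text
time: 9.7
tool_pos: [562.8, -33.8, 175.0]
tcp_rot: [180.0, -0.1, 5.1]
ft_force: [0.4, 0.5, -0.1]
finger_gap: 31.5
grip_force: 99.3
[562.8378591  -33.7564902  174.97557628] [ 0.38496279  0.46017974 -0.0570295 ]
[562.8378591  -33.7564902  174.97557628] [ 0.38496279  0.46017974 -0.0570295 ]
[562.8378591  -33.7564902  174.97557628] [ 0.38496279  0.46017974 -0.0570295 ]
[562.8378591  -33.7564902  174.97557628] [ 0.38496279  0.46017974 -0.0570295 ]
[-0.39736299 -0.40404053 42.47463558]
```

View pics/d5b.png

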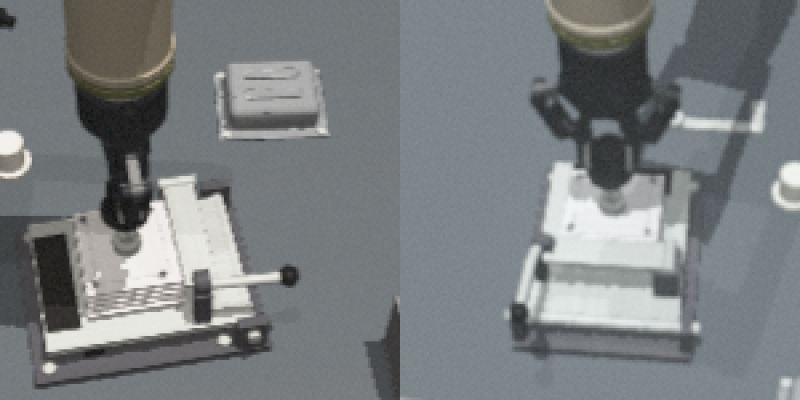

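Both views show the cap directly over the stud and the plate level.

```bash
python3 -m crank '[[0,0,0.8,0,2.5],[0,0,1.4,0,2.5],[0,0,1.8,0,2.5],[0,0,2.2,0,2.5],[0,0,2.4,0,2.5],[0,0,2.4,0,2.5]]' 120
```

```text
time: 10.4
tool_pos: [561.9, -34.0, 148.9]
tcp_rot: [-180.0, 0.0, 5.1]
ft_force: [-0.4, 0.1, -0.6]
finger_gap: 31.2
grip_force: 119.1
```

```bash
python3 -m crank '[[0,0,0.15,0,2.5],[0,0,0.3,0,2.5],[0,0,0.3,0,2.5]]'; python3 -m crank '[[0,0,0.1,0,2.5],[0,0,0.2,0,2.5],[0,0,0.2,0,2.5]]';python3 -m crank '[[0,0,0.1,0,2.5],[0,0,0.2,0,2.5],[0,0,0.2,0,2.5]]'
```

```text
time: 10.7
tool_pos: [562.8, -33.9, 147.1]
tcp_rot: [180.0, -0.1, 5.1]
ft_force: [1.7, 1.5, 2.4]
finger_gap: 31.0
grip_force: 119.7
time: 11.0
tool_pos: [563.3, -34.0, 146.1]
tcp_rot: [180.0, -0.2, 5.1]
ft_force: [2.2, 1.7, 8.9]
finger_gap: 31.0
grip_force: 120.5
time: 11.3
tool_pos: [563.1, -33.9, 143.6]
tcp_rot: [180.0, -0.2, 5.1]
ft_force: [2.0, 1.4, 4.6]
finger_gap: 30.9
grip_force: 120.2
```

```bash
for i in 1 2; do python3 -m crank '[[0,0,0.15,0,2.5],[0,0,0.3,0,2.5],[0,0,0.3,0,2.5]]'; done
```

```text
time: 11.6
tool_pos: [562.7, -33.9, 139.6]
tcp_rot: [-180.0, -0.1, 5.1]
ft_force: [5.3, 1.9, 0.6]
finger_gap: 31.5
grip_force: 119.6
time: 11.9
tool_pos: [561.6, -34.0, 135.2]
tcp_rot: [-180.0, 0.1, 5.1]
ft_force: [4.3, 0.8, -5.3]
finger_gap: 30.9
grip_force: 119.2
```

```bash
python3 -m crank '[[0,0,0.1,0,2.5],[0,0,0.2,0,2.5],[0,0,0.2,0,2.5]]'
```

```text
time: 12.2
tool_pos: [561.8, -34.1, 134.0]
tcp_rot: [180.0, 0.0, 5.1]
ft_force: [3.1, 0.6, -1.3]
finger_gap: 31.3
grip_force: 119.3
```

Clicked (the cap is being drawn down); keep pressing until it seats.

```bash
python3 -m crank '[[0,0,0.1,0,2.5],[0,0,0.2,0,2.5],[0,0,0.2,0,2.5]]';python3 -m crank '[[0,0,0.1,0,2.5],[0,0,0.1,0,2.5],[0,0,0.1,0,2.5]]'
```

```text
time: 12.5
tool_pos: [561.9, -34.1, 133.0]
tcp_rot: [180.0, 0.0, 5.1]
ft_force: [-1.4, 0.3, 6.8]
finger_gap: 31.2
grip_force: 120.5
time: 12.8
tool_pos: [561.9, -34.2, 133.0]
tcp_rot: [180.0, 0.0, 5.1]
ft_force: [-5.6, 1.3, 14.3]
finger_gap: 30.9
grip_force: 121.3
```

```bash
python3 -m crank '[[0,0,0.1,0,2.5],[0,0,0.15,0,2.5],[0,0,0.15,0,2.5],[0,0,0.15,0,2.5]]'
python3 - <<'E'
from h import *
np.set_printoptions(precision=1,suppress=True)
a=shot('side','d6')[0];w=shot('wrist','w6')[0]
cv2.imwrite('pics/d6b.png',np.hstack([cv2.resize(a[120:270,200:350,::-1],(400,400),interpolation=3),cv2.resize(w[190:384,159:353,::-1],(400,400),interpolation=3)]))
P,im=cloud('w6');T=tool();L=(P-T[:3,3])@T[:3,:3]
for r in range(194,300,6): print(r,L[r,257],P[r,257])
print(sense()['ft_force'])
E
```

```text
time: 13.2
tool_pos: [562.0, -34.1, 132.9]
tcp_rot: [180.0, -0.0, 5.1]
ft_force: [-11.7, 1.6, 25.1]
finger_gap: 31.4
grip_force: 122.4
194 [24.8  0.2 45.9] [586.7 -32.2  87. ]
200 [21.   0.2 44.9] [582.9 -32.5  87.9]
206 [21.6  0.2 32.7] [583.6 -32.4 100.2]
212 [20.   0.2 27.3] [581.9 -32.6 105.5]
218 [16.2  0.2 27.2] [578.1 -32.9 105.7]
224 [15.8  0.2 19.8] [577.7 -32.9 113.1]
230 [15.8  0.2 12.3] [577.7 -32.9 120.6]
236 [16.   0.1  5. ] [577.9 -32.8 127.9]
242 [15.7  0.1 -0.8] [577.6 -32.9 133.7]
248 [13.8  0.1 -3.4] [575.8 -33.  136.3]
254 [11.6  0.1 -5.2] [573.5 -33.2 138.1]
260 [ 7.2  0.1 -3.5] [569.1 -33.6 136.4]
266 [ 4.6  0.1 -4.9] [566.6 -33.8 137.8]
272 [ 0.6  0.1 -4.1] [562.6 -34.2 137. ]
278 [-2.2  0.1 -5.2] [559.8 -34.4 138.1]
284 [-6.4  0.1 -4.3] [555.6 -34.8 137.2]
290 [-10.2   0.1  -4.1] [551.8 -35.2 137. ]
296 [-13.6   0.1  -4.6] [548.5 -35.4 137.5]
[-12.6   2.8  24.8]
```

View pics/d6b.png

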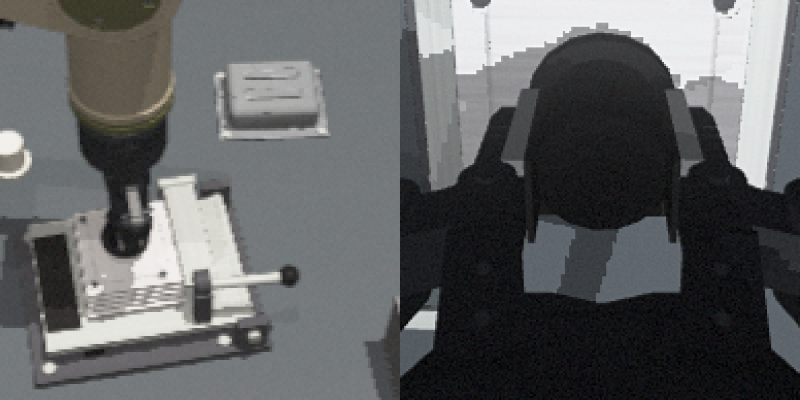

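The cap sits upright on its seat: its top is at z ≈ 137 mm (99 + 38), the plate is level, and I'm pressing down with 25 N.

```bash
python3 -c "
from bench import *;print(hand_in())"
```

```text
the job is handed in; nothing more can be done
None
```

I pushed the fixture flat onto its stop, then snapped the black cap onto the stud and fully home; I handed in at about 13 s with the fingers still pressing it down at about 25 N, and touched nothing else on the bench.

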